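# Put the painting containers away in their fitted holders

## Robot

A 7-joint arm with a two-finger parallel gripper is mounted at the origin on the work surface. World frame = base frame: x ahead of the robot, y to its left, z up, the work surface at z = 0. Lengths are in mm, angles in rad, forces in N, time in s.
With the tool pointing down it reaches from about 350 to 900 mm from the base axis. Payload 7.2 kg.
Tool frame: the origin (TCP) lies at the very end of the fingers, on their centre line; the grasp point (between the pads) lies 19 mm behind it; z points along the fingers, y is the line along which they close (so a half turn about z gives the same grasp; the last joint's range is limited). The gripper opens to 88 mm and grips with 3 to 60 N. Pads are 20 mm wide; open, the fingers measure 115 mm over their backs; the gripper's body (75 mm by 178 mm) begins 61 mm behind the grasp point.
Start: joints at [-1.182, 0.411, -0.013, 1.596, 0.006, 1.134, -0.082], TCP at [275.683, 560.917, 222.653] pointing down, gripper open.
Joint ranges: [-2.95, 2.95], [-0.29, 1.99], [-1.47, 1.44], [0.14, 2.54], [-1.03, 4.17], [0.13, 1.85], [-2.86, 2.86]. Speed limits (rad/s): [2.39, 2.39, 3.01, 3.01, 3.14, 3.14, 3.14].

## Interface

Orientations are given as a unit quaternion [x, y, z, w].
In Python, from cell import env gives the robot as it stands.
- The arm moves only by the tool step_arm, never from a script. Its argument "targets" is text: rows parted by semicolons, each of 7 numbers parted by spaces: the finger opening in m, from 0 to 0.0878, then the shift along the tool's x, y, z in m, then the turn, a rotation vector about the tool's x, y, z in rad. In form: jaw dx dy dz rx ry rz; .... A call has 1 to 20 rows; each row shifts and turns the commanded pose from where the row before left it, along the tool's axes as they then stand; what a row does not reach is not made up. A row lasts 1/8 s, in which the tool goes at most 62.5 mm and 10.7 degrees, less where a joint would pass 70% of its speed; a pose out of reach is approached as far as the arm can. A call is refused whole if a number of a shift passes 0.0625 or a number of a turn 0.188, either way. A call with a gripper value outside its range is refused whole. The fingers move at their own pace and stop on an object; "grip_force" is the grip in N (left out, the last holds). Time passes only in rows, so rows that do not move let the fingers close. It gives the time, the measured TCP pose, the force, the opening and the grip force at its end, in the units of the state.
- env.observe(): the state, without advancing time (a new reading comes with each control period).
- env.get_image(name): name is "scene" or "top" or "wrist"; returns a dict with "img" (384x512x3 uint8, red, green, blue), "vertical_fov" (degrees; the focal length in pixels is half the picture's height over the tangent of half this angle, whatever the lens; pixels are square), "cx", "cy" (the principal point, pixels), "dist" ([k1, k2, p1, p2, k3] as OpenCV has them; the pictures are not rectified), "extrinsics" (4x4, takes a point from world to camera coordinates); the wrist camera has in their place "tool_from_camera" (4x4, takes a point from camera to tool coordinates, whose origin is the TCP and whose axes are the flange's). Camera axes: x right, y up, looking along -z (the intrinsics and any distortion apply to the point x, -y, -z); pixel columns grow to the right and rows downward; lengths in mm; the calibration is good to about 2 mm. A picture is of the moment at which its call begins: read the wrist's pose just before it. There is no depth.
- env.finish_job(): hands the job in; it is judged then, once.
The state is a dict: "t": time; "qpos": joint angles; "qd": joint speeds; "joint_efforts": joint torques, N m; "eef_pos": TCP position; "orientation": TCP orientation; "wrist_force": force on the tool from outside, world axes, zero at the start; "torque": the same for the moment, N m; "grip_width": opening from 0.0 (shut) to 1.0 (fully open); "grip_force": force on a finger pad.
Only numpy, scipy, OpenCV 4.12 (cv2) and the standard library are available. Lean on these libraries where they do the work, as an engineer would, in place of code of your own. Each camera call takes 0.05 s, during which the arm holds its last target. There are 200 camera calls.

## Task

Tidy the painting table: stand the white paint jar, the slim amber bottle, the square grey bottle and the oblong metal tin each in the dark wooden holder whose recess has its own shape and size. Keep them upright and set each down gently, fully home on the floor of its recess. Leave the water glass and the paint tube where they are.

Things in the scene. Friction and masses are not known exactly. Their poses are not given: they have to be found in the camera images.
- gesso_jar: round white plastic paint jar, the largest of the round containers: body 60 mm diameter and 54 mm high, white lid 56 mm diameter on it, 70 mm high in all, about 0.24 kg. Loose, upright. Origin: centre of the underside; z up.
- oil_bottle: slim round amber glass bottle: body 36 mm diameter, straight up to 56 mm, then a shoulder and a black cap 20 mm diameter, 84 mm high in all, about 0.09 kg. Loose, upright. Origin: centre of the underside; z up.
- ink_bottle: square grey plastic bottle: body 44 x 44 mm, straight up to 55 mm, then a short neck and a round black cap 24 mm diameter, 80 mm high in all, about 0.16 kg. Loose, upright. Origin: centre of the underside; z up, x and y square to its sides.
- varnish_tin: oblong bare-metal tin: body 36 mm (its x) by 72 mm (its y), 62 mm high, with a black screw cap 22 mm diameter standing off-centre on top (19 mm towards its +y), 80 mm high in all, about 0.2 kg. Loose, upright. Origin: centre of the underside; z up.
- jar_holder: holder for the white jar: dark wooden block fixed to the table, 96 x 96 mm and 16 mm high, with a round recess 74 mm in diameter 10 mm deep in its top (cork-coloured floor 6 mm above the table, recess open upward). Origin: centre of the underside; z up; x and y along the block's sides.
- oil_holder: holder for the slim round bottle: dark wooden block fixed to the table, 72 x 72 mm and 16 mm high, with a round recess 50 mm in diameter 10 mm deep in its top (cork-coloured floor 6 mm above the table, recess open upward). Origin: centre of the underside; z up; x and y along the block's sides.
- ink_holder: holder for the square bottle: dark wooden block fixed to the table, 80 x 80 mm and 16 mm high, with a square recess 58 x 58 mm 10 mm deep in its top (cork-coloured floor 6 mm above the table, recess open upward). Origin: centre of the underside; z up; x and y along the block's sides.
- tin_holder: holder for the oblong tin: dark wooden block fixed to the table, 72 mm (its x) by 108 mm (its y) and 16 mm high, with an oblong recess 50 mm (x) by 86 mm (y) 10 mm deep in its top (cork-coloured floor 6 mm above the table, recess open upward). Origin: centre of the underside; z up; x and y along the block's sides. The tin fits either way round.
- water_glass: bystander: open clear drinking glass, 66 mm across the rim, 78 mm high, loose. Origin: centre of the underside.
- paint_tube: bystander: white paint tube lying flat with a black cap, about 106 mm long (its x), 34 mm wide, 18 mm high, loose. Origin: on its underside, under the middle of the thick part.
There are look-alikes about, which are no part of the job. Leave any red or yellow look-alike of the ink_bottle alone.

How it is judged:
By the outcome, as a careful person would: the job done as asked, in the order asked, and still so for the second after the job is handed in, with the robot touching nothing.
It also fails if it takes over 109 s, if anything falls off the work surface, if the arm or the gripper's body presses on something with over 40 N, if the wrist force passes 120 N, or if a joint passes its speed limit or range.

## Working session

There is one attempt and no reset: what is moved stays moved. The work goes in short steps, Python scripts to look and compute and a tool call to move; the robot and the scene stay as the last step left them, time stands still between calls to the robot, and variables do not carry over. Pictures are saved under pics/ and viewed, at most 14 in all, crops included, and the job is handed in when it is done.

Besides the shell and the picture viewer there is one more tool, called after "Emit:" as name(argument=value, ...) on one line, values as JSON. step_arm: Moves the arm, as the interface text tells. Its arguments: {"type":"object","properties":{"targets":{"type":"string"},"grip_force":{"type":"number"}},"required":["targets"]}

```bash
mkdir -p pics; ls; cat > h.py <<'E'
import numpy as np,cv2,json
from cell import env
from scipy.spatial.transform import Rotation as R
def save(name,fn):
    o=env.observe(); d=env.get_image(name)
    cv2.imwrite(f'pics/{fn}.png',d['img'][:,:,::-1])
    if name=='wrist':
        T=np.eye(4);T[:3,:3]=R.from_quat(o['orientation']).as_matrix();T[:3,3]=o['eef_pos']
        C=T@np.array(d['tool_from_camera'])
    else: C=np.linalg.inv(np.array(d['extrinsics']))
    f=192/np.tan(np.radians(d['vertical_fov'])/2)
    json.dump(dict(C=C.tolist(),f=f,cx=d['cx'],cy=d['cy'],dist=list(d['dist'])),open(f'pics/{fn}.json','w'))
    return o
def world(fn,u,v,z):
    c=json.load(open(f'pics/{fn}.json'));K=np.array([[c['f'],0,c['cx']],[0,c['f'],c['cy']],[0,0,1.]])
    p=cv2.undistortPoints(np.array([[[u,v]]],float),K,np.array(c['dist'],float))[0,0]
    C=np.array(c['C']);d=C[:3,:3]@np.array([p[0],-p[1],-1]);o=C[:3,3]
    return (o+d*(z-o[2])/d[2]).round(1)
def pix(fn,P):
    c=json.load(open(f'pics/{fn}.json'));K=np.array([[c['f'],0,c['cx']],[0,c['f'],c['cy']],[0,0,1.]])
    W=np.linalg.inv(np.array(c['C']));q=(W[:3,:3]@np.array(P,float).T).T+W[:3,3]
    q=q*[1,-1,-1]
    return cv2.projectPoints(q,np.zeros(3),np.zeros(3),K,np.array(c['dist'],float))[0][:,0]
E
python3 - <<'E'
from h import *
o=save('top','top0');save('scene','scene0');save('wrist','w0')
print(o)
for n in['top0','scene0','w0']:
    c=json.load(open(f'pics/{n}.json'));print(n,np.array(c['C']).round(2).tolist(),c['f'],c['dist'])
    im=cv2.imread(f'pics/{n}.png')
    if n=='top0': cv2.imwrite('pics/top0v.png',cv2.resize(im,(800,600),interpolation=cv2.INTER_CUBIC))
E
```

```text
pics
{'t': 0.0, 'qpos': array([-1.18222106,  0.41193066, -0.01272244,  1.59701538,  0.0056027 ,
        1.13425292, -0.08221783]), 'qd': array([-0.00122047,  0.00030983, -0.00025472,  0.00038907,  0.00065083,
        0.00191059,  0.00040945]), 'joint_efforts': array([ 1.44975779e-04, -5.87964785e+01,  6.42249696e-01, -2.91067082e+01,
       -5.36816823e-02,  1.85144856e-02,  1.53629412e-04]), 'eef_pos': array([275.48003651, 560.47891843, 221.80156232]), 'orientation': array([ 2.26398796e-01,  9.74034377e-01, -7.75430205e-04, -1.24334428e-04]), 'wrist_force': array([-0.05602153, -0.16719285,  0.15956742]), 'torque': array([-0.0055176 , -0.00357424,  0.03842223]), 'grip_force': 0.0, 'grip_width': 1.0028004499045666}
top0 [[0.0, 0.99, -0.17, 235.69], [-1.0, 0.0, -0.0, -13.82], [-0.0, 0.17, 0.99, 1502.84], [0.0, 0.0, 0.0, 1.0]] 448.7883691523802 [-0.12219900888788386, 0.0, 0.0, 0.0, 0.0]
scene0 [[-0.45, -0.76, 0.47, 1083.76], [0.89, -0.39, 0.23, 312.77], [0.01, 0.52, 0.85, 1183.82], [0.0, 0.0, 0.0, 1.0]] 466.9945209549102 [-0.1772349999142816, 0.0, 0.0, 0.0, 0.0]
w0 [[0.44, -0.87, -0.23, 213.12], [0.9, 0.42, 0.11, 592.09], [-0.0, -0.26, 0.97, 384.11], [0.0, 0.0, 0.0, 1.0]] 285.1309793103802 [-0.02563567713112743, 0.0, 0.0, 0.0, 0.0]
```

View pics/top0v.png

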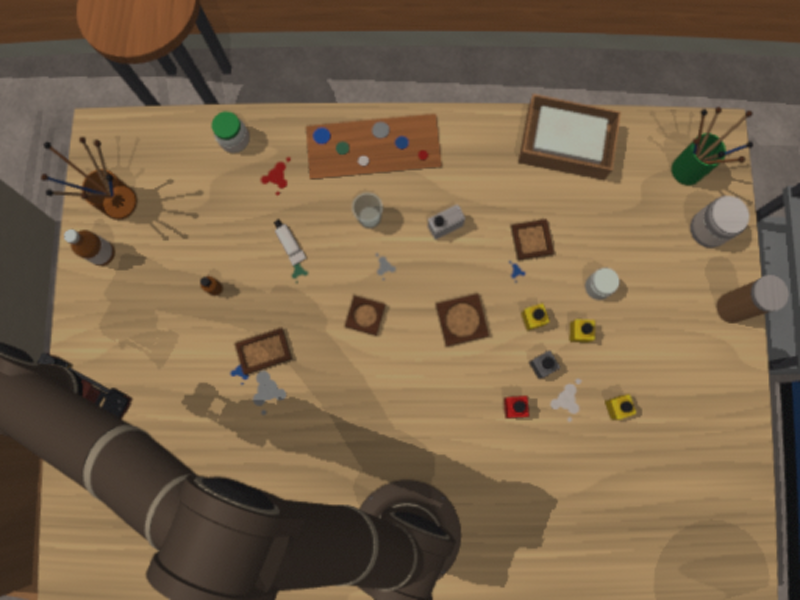

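View pics/scene0.png

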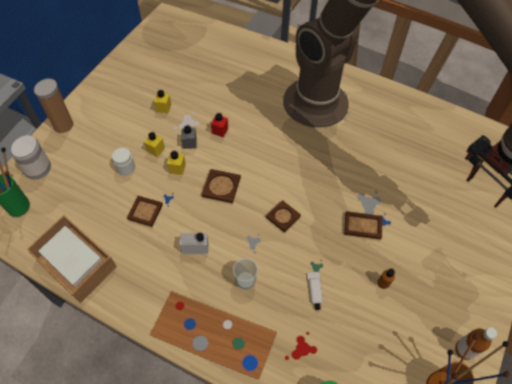

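The top view (800x600) shows these candidates:
- **Jar:** the small white jar at (604,283). The big white-lidded can at (720,220) is a look-alike.
- **Oil bottle:** the slim amber bottle at (211,286). The larger amber bottle at (90,245) is a look-alike.
- **Ink bottle:** the grey square bottle at (544,364). The yellow ones at (537,316), (583,330) and (622,406) and the red one at (516,406) are look-alikes.
- **Tin:** at (446,221).
- **Holders:** tin (264,351), oil (365,315), jar (463,320), ink (532,240).

Next I'll rectify and measure.

```bash
python3 - <<'E'
from h import *
im=cv2.imread('pics/top0.png')
def ortho(z,x0,x1,y0,y1):  # rows: x down from x1, cols: y from y1 leftwards
    xs=np.arange(x1,x0,-1.);ys=np.arange(y1,y0,-1.)
    X,Y=np.meshgrid(xs,ys,indexing='ij')
    p=pix('top0',np.stack([X,Y,0*X+z],-1).reshape(-1,3)).astype(np.float32)
    return cv2.remap(im,p[:,0].reshape(X.shape),p[:,1].reshape(X.shape),cv2.INTER_CUBIC)
for n,u,v in[('tin',264,351),('oil',365,315),('jar',463,320),('ink',532,240)]:
    x,y,_=world('top0',u/1.5625,v/1.5625,16)
    o=ortho(16,x-100,x+100,y-100,y+100)
    m=(o.max(2)<115).astype(np.uint8)
    cs,_=cv2.findContours(cv2.morphologyEx(m,cv2.MORPH_OPEN,np.ones((5,5))),cv2.RETR_EXTERNAL,cv2.CHAIN_APPROX_NONE)
    c=max([k for k in cs if cv2.pointPolygonTest(cv2.convexHull(k),(100,100),False)>0] or cs,key=cv2.contourArea)
    r=cv2.minAreaRect(c);print(n,'x',round(x+100-r[0][1],1),'y',round(y+100-r[0][0],1),r[1],r[2])
for n,u,v,z in[('jarlid',604,283,70),('oilcap',209,285,84),('inkcap',546,363,80),('tincap',439,221,80),('tintop',446,220,62)]:
    print(n,world('top0',u/1.5625,v/1.5625,z))
o=cv2.resize(ortho(30,390,680,-290,300)[:, :],None,fx=1.35,fy=1.35);cv2.imwrite('pics/ortho.png',o);print(o.shape)
E
```

```text
tin x 373.8 y 317.0 (83.07510375976562, 143.75018310546875) 70.34617614746094
oil x 457.8 y 88.2 (80.41560363769531, 73.53298950195312) 15.780752182006836
jar x 450.1 y -119.2 (98.71199035644531, 102.35003662109375) 75.96376037597656
ink x 627.1 y -273.8 (85.50238037109375, 86.83472442626953) 79.99201965332031
jarlid [ 519.2 -413.7   70. ]
oilcap [510.  412.6  84. ]
inkcap [ 350.6 -284.1   80. ]
tincap [648.8 -66.9  80. ]
tintop [656.3 -82.5  62. ]
(392, 796, 3)
```

View pics/ortho.png

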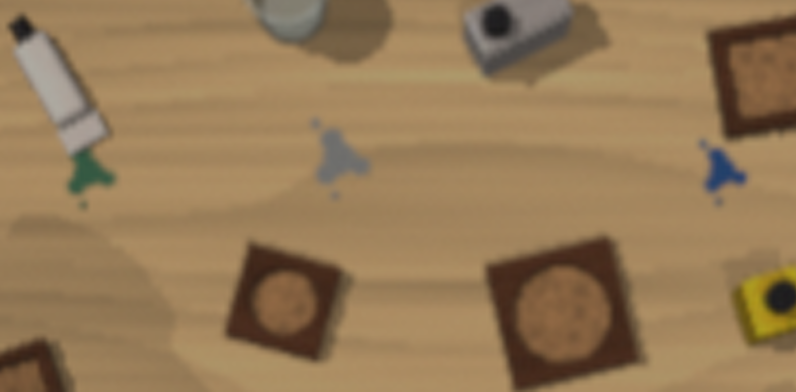

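Emit:
step_arm(targets="0.0878 0 0 0 0 0 0.1856;0.0878 0 0 0 0 0 0.1856;0.0878 0 0 0 0 0 0.1856;0.0878 0 0 0 0 0 0.1856;0.0878 0 0 0 0 0 0.1856;0.0878 0 0 0 0 0 0.1856;0.0878 -0.05 0.05 0 0 0 0;0.0878 -0.05 0.05 0 0 0 0;0.0878 -0.05 0.05 0 0 0 0;0.0878 -0.05 0.05 0 0 0 0;0.0878 -0.05 0 0 0 0 0;0.0878 -0.05 0 0 0 0 0;0.0878 -0.05 0 0 0 0 0;0.0878 -0.05 0 0 0 0 0;0.0878 -0.05 0 0 0 0 0;0.0878 -0.05 0 0 0 0 0;0.0878 -0.05 0 0 0 0 0;0.0878 -0.05 0 0 0 0 0;0.0878 -0.05 0 0 0 0 0;0.0878 0 0 0 0 0 0")

```text
t: 2.65
eef_pos: [452.2, -69.4, 222.8]
orientation: [0.709, 0.705, -0.0, 0.0]
wrist_force: [-0.2, 0.4, 0.1]
grip_width: 1.002
grip_force: 0.0
```

```bash
python3 - <<'E'
from h import *
o=save('wrist','w1');print(o['eef_pos'],o['qpos'].round(2))
cv2.imwrite('pics/w1v.png',cv2.resize(cv2.imread('pics/w1.png'),(800,600),interpolation=cv2.INTER_CUBIC))
E
```

```text
[452.23087605 -69.42235709 222.83395022] [-0.47  0.12  0.58  2.01 -0.07  1.03  0.13]
```

View pics/w1v.png

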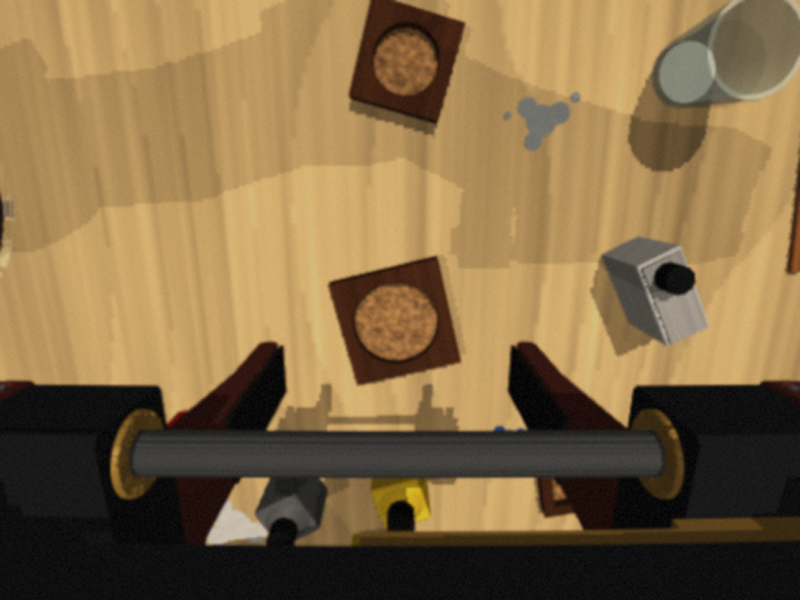

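The wrist view shows jar holder corners (330,283), (437,257), (460,360), (359,383). The oil holder corners are about (464,23), (435,123), (350,97), and the tin top corners are (638,287), (680,246), (708,326), (667,346).

```bash
python3 - <<'E'
from h import *
def w(u,v,z): return world('w1',u/1.5625,v/1.5625,z)
for n,L in[('jarH',[(330,283),(437,257),(460,360),(359,383)]),('oilH',[(464,23),(435,123),(350,97)])]:
    P=np.array([w(*p,16) for p in L]);print(n,P[:,:2].tolist(),'c',P.mean(0) if len(P)==4 else (P[0]+P[2])/2,'sides',np.linalg.norm(np.diff(P,axis=0),axis=1).round(1))
print('jar rim',w(397,321,14),'oil rim',w(407,60,14))
P=np.array([w(*p,62) for p in[(638,287),(680,246),(708,326),(667,346)]]);print('tin',P.tolist(),P.mean(0),np.linalg.norm(np.diff(P,axis=0),axis=1),'cap',w(677,279,80))
E
```

```text
jarH [[396.0, -80.1], [486.3, -58.3], [508.5, -150.6], [418.2, -172.4]] c [ 452.25 -115.35   16.  ] sides [92.9 94.9 92.9]
oilH [[503.4, 116.8], [482.9, 46.8], [417.4, 65.9]] c [460.4   91.35  16.  ] sides [72.9 68.2]
jar rim [ 452.7 -114.7   14. ] oil rim [461.2  92.2  14. ]
tin [[633.4, -74.0, 62.0], [660.6, -43.3, 62.0], [692.6, -105.1, 62.0], [662.8, -121.2, 62.0]] [662.35 -85.9   62.  ] [41.01621631 69.59339049 33.87107911] cap [650.6 -64.1  80. ]
```

Emit:
step_arm(targets="0.0878 -0.05 0.01 0 0 0 0;0.0878 -0.05 0.01 0 0 0 0;0.0878 -0.05 0.01 0 0 0 0;0.0878 -0.05 0.01 0 0 0 0;0.0878 -0.05 0.01 0 0 0 0;0.0878 -0.05 0.01 0 0 0 0;0.0878 -0.05 0.01 0.02 0 0 0;0.0878 -0.05 0 0.02 0 0 0;0.0878 0 0 0 0 0 0;0.0878 0 0 0 0 0 0")

```text
t: 3.95
eef_pos: [524.0, -464.0, 181.9]
orientation: [0.706, 0.708, 0.001, -0.001]
wrist_force: [-0.2, 0.4, -0.2]
grip_width: 1.0
grip_force: 0.0
```

```bash
python3 - <<'E'
from h import *
o=save('wrist','w2');print(o['eef_pos'],o['qpos'].round(2))
cv2.imwrite('pics/w2v.png',cv2.resize(cv2.imread('pics/w2.png'),(800,600),interpolation=cv2.INTER_CUBIC))
E
```

```text
[ 523.97769785 -463.97364708  181.86990976] [ 0.26  0.64  0.64  1.47 -0.4   1.17  0.97]
```

View pics/w2v.png

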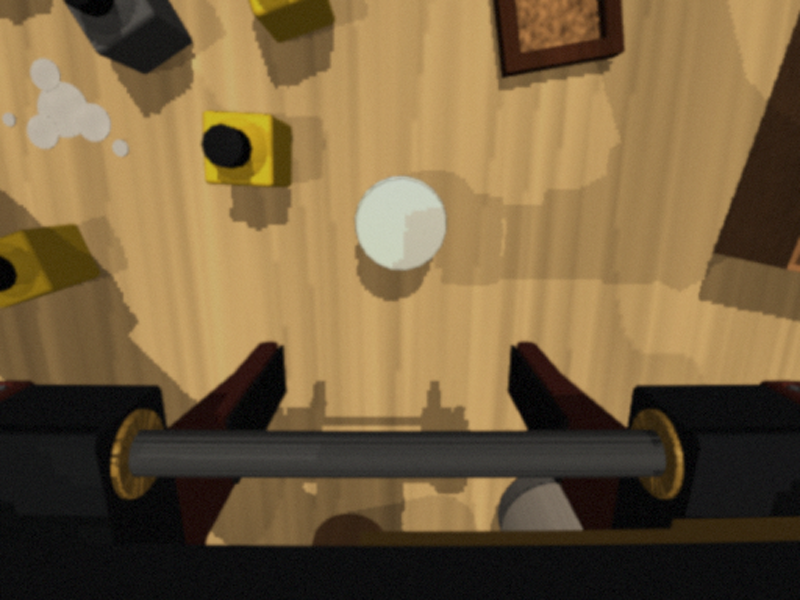

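The lid is centred at (401,223), about 89 px wide. The near edge of the ink holder runs (505,76) to (624,50). The tall objects lie further towards -Y, clear of the gripper.

```bash
python3 - <<'E'
from h import *
def w(u,v,z): return world('w2',u/1.5625,v/1.5625,z)
print('lid',w(401,223,70),w(356.5,223,70),w(445.5,223,70),'inkH',w(505,76,16),w(624,50,16))
E
```

```text
lid [ 526.7 -416.3   70. ] [ 499.6 -416.4   70. ] [ 553.8 -416.2   70. ] inkH [ 597.1 -321.9   16. ] [ 676.4 -304.7   16. ]
```

Emit:
step_arm(targets="0.0878 0.025 0.003 0 0 0 0;0.0878 0.023 0 0.02 0 0 0;0.0878 0 0 0.04 0 0 0;0.0878 0 0 0.04 0 0 0;0.0878 0 0 0.04 0 0 0;0.0878 0 0 0.02 0 0 0;0.0878 0 0 0 0 0 0;0.0878 0 0 0 0 0 0;0.05 0 0 0 0 0 0;0.05 0 0 0 0 0 0;0.05 0 0 0 0 0 0;0.05 0 0 0 0 0 0;0.05 0 0 0 0 0 0", grip_force=15)

```text
t: 5.62
eef_pos: [526.0, -417.9, 23.0]
orientation: [0.707, 0.707, 0.0, 0.0]
wrist_force: [-0.1, -0.1, 4.1]
grip_width: 0.675
grip_force: 15.0
```

Emit:
step_arm(targets="0.05 0 0 -0.03 0 0 0;0.05 0 0 -0.04 0 0 0;0.05 0 0 -0.04 0 0 0;0.05 0.03 -0.0075 0 0 0 0;0.05 0.05 -0.012 0 0 0 0;0.05 0.05 -0.012 0 0 0 0;0.05 0.05 -0.012 0 0 0 0;0.05 0.05 -0.012 0 0 0 0;0.05 0.05 -0.012 0 0 0 0;0.05 0.021 -0.006 0 0 0 0;0.05 0 0 0 0 0 0;0.05 0 0 0 0 0 0")

```text
t: 7.12
eef_pos: [452.5, -117.7, 132.7]
orientation: [0.707, 0.707, -0.0, 0.0]
wrist_force: [0.4, 0.7, -1.9]
grip_width: 0.667
grip_force: 15.0
```

```bash
python3 - <<'E'
from h import *
o=save('wrist','w3');print(o['eef_pos'],o['qpos'].round(2),o['wrist_force'])
# overlay expected: recess rim and block outline as estimated, jar bottom circle
im=cv2.imread('pics/w3.png');im=cv2.resize(im,(800,600),interpolation=cv2.INTER_CUBIC)
a=np.linspace(0,2*np.pi,73)
def circ(x,y,r,z,c):
    p=pix('w3',np.c_[x+r*np.cos(a),y+r*np.sin(a),0*a+z])*1.5625
    cv2.polylines(im,[p.astype(np.int32)],True,c,1)
circ(452.5,-115.5,37,16,(0,255,0));circ(461,91.5,25,16,(0,255,0))
cv2.imwrite('pics/w3v.png',im)
E
```

```text
[ 452.46392942 -117.65592113  132.70094757] [-0.42  0.29  0.69  2.1  -0.25  0.83  0.42] [ 0.40736385  0.74111301 -1.86075268]
```

View pics/w3v.png

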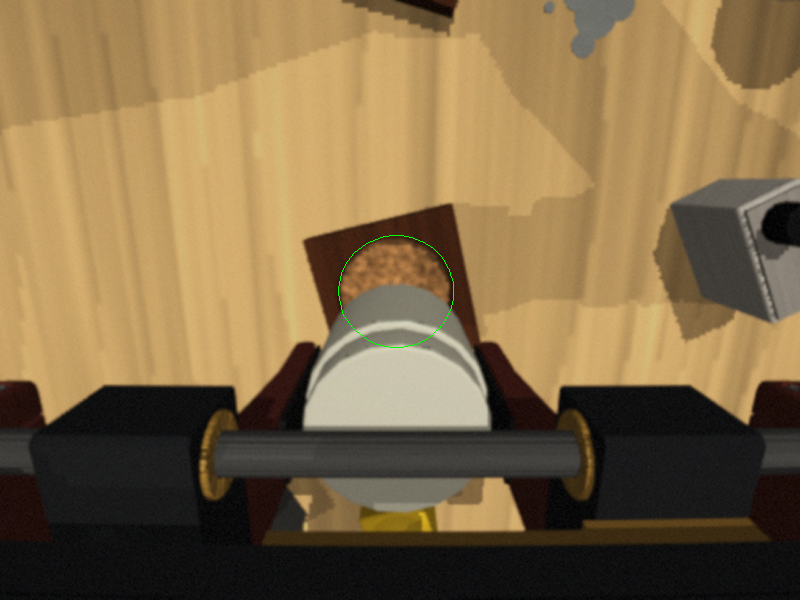

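The predicted rim (green) sits on the cork edge of the jar recess, and the jar is held over it. I'll lower it now.

Emit:
step_arm(targets="0.05 0.001 0 0.03 0 0 0;0.05 0 0 0.035 0 0 0;0.05 0 0 0.023 0 0 0;0.05 0 0 0.01 0 0 0;0.05 0 0 0.003 0 0 0;0.05 0 0 0 0 0 0;0.05 0 0 0 0 0 0")

```text
t: 8.05
eef_pos: [452.9, -115.9, 32.4]
orientation: [0.707, 0.707, 0.001, 0.0]
wrist_force: [-0.0, 0.4, -2.4]
grip_width: 0.674
grip_force: 15.0
```

Emit:
step_arm(targets="0.05 0 0 0.001 0 0 0;0.05 0 0 0.001 0 0 0;0.05 0 0 0.001 0 0 0;0.05 0 0 0 0 0 0")

```text
t: 8.55
eef_pos: [452.3, -115.7, 28.9]
orientation: [0.707, 0.707, 0.0, -0.0]
wrist_force: [-2.1, 0.7, 4.0]
grip_width: 0.673
grip_force: 15.0
```

Emit:
step_arm(targets="0.0878 0 0 0 0 0 0;0.0878 0 0 0 0 0 0;0.0878 0 0 0 0 0 0;0.0878 0 0 -0.04 0 0 0;0.0878 0 0 -0.05 0 0 0;0.0878 0 0 -0.05 0 0 0;0.0878 0.05 0.006 -0.012 0 0 0;0.0878 0.05 0.006 0 0 0 0;0.0878 0.05 0.006 0 0 0 0;0.0878 0.05 0.006 0 0 0 0;0.0878 0.05 0.006 0 0 0 0;0.0878 0.05 0.006 0 0 0 0;0.0878 0.05 0.006 0 0 0 0;0.0878 0.05 0.006 0 0 0 0;0.0878 0.05 0.006 0 0 0 0;0.0878 0 0.003 0 0 0 0;0.0878 0 0 0 0 0 0")

```text
t: 10.68
eef_pos: [509.2, 333.2, 180.2]
orientation: [0.707, 0.707, -0.001, 0.0]
wrist_force: [-0.0, -0.5, -0.6]
grip_width: 0.998
grip_force: 0.0
```

```bash
python3 - <<'E'
from h import *
o=save('wrist','w4');print(o['eef_pos'],o['qpos'].round(2),o['wrist_force'])
cv2.imwrite('pics/w4v.png',cv2.resize(cv2.imread('pics/w4.png'),(800,600),interpolation=cv2.INTER_CUBIC))
E
```

```text
[509.19966899 333.17183419 180.21800618] [-1.05  0.46  0.54  1.71 -0.26  1.04 -0.42] [-0.01994338 -0.5186883  -0.55432174]
```

View pics/w4v.png

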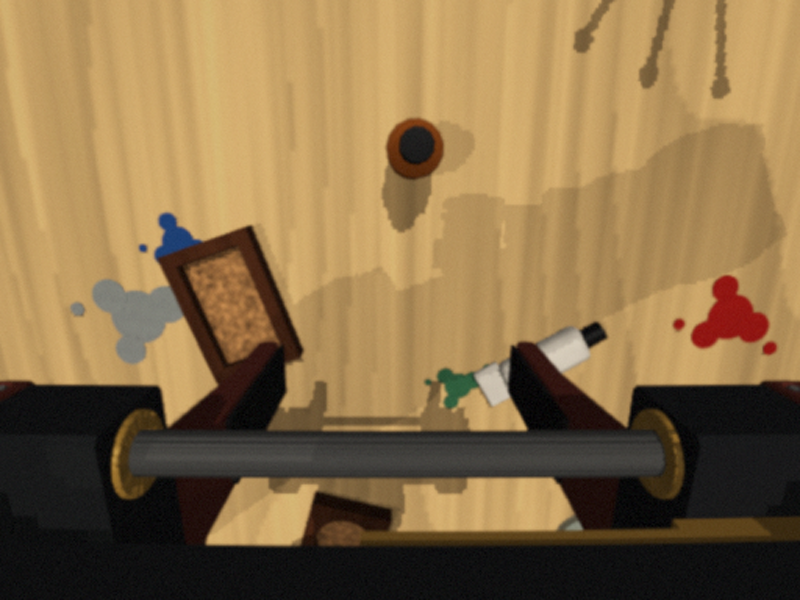

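The amber bottle's cap is at (416,145). The tin holder corners are (160,261), (251,227) and (301,352).

```bash
python3 - <<'E'
from h import *
def w(u,v,z): return world('w4',u/1.5625,v/1.5625,z)
print('cap',w(416,145,84),'body',w(415,150,52))
P=np.array([w(*p,16) for p in[(160,261),(251,227),(301,352)]]);print(P,np.linalg.norm(np.diff(P,axis=0),axis=1),(P[0]+P[2])/2,np.degrees(np.arctan2(*(P[1]-P[2])[[1,0]])))
E
```

```text
cap [520.  424.3  84. ] body [520.7 423.9  52. ]
[[333.  348.2  16. ]
 [403.4 373.1  16. ]
 [434.6 276.2  16. ]] [ 74.6737571  101.79906679] [383.8 312.2  16. ] 107.84759421247836
```

Emit:
step_arm(targets="0.0878 0.045 0.006 0 0 0 0;0.0878 0.046 0.005 0 0 0 0;0.0878 0 0 0.03 0 0 0;0.0878 0 0 0.05 0 0 0;0.0878 0 0 0.045 0 0 0;0.0878 0 0 0.03 0 0 0;0.0878 0 0 0.003 0 0 0;0.0878 0 0 0 0 0 0;0.0878 0 0 0 0 0 0")

```text
t: 11.85
eef_pos: [521.1, 425.6, 24.6]
orientation: [0.707, 0.707, 0.001, 0.0]
wrist_force: [-0.6, 0.1, 0.0]
grip_width: 1.002
grip_force: 0.0
```

Emit:
step_arm(targets="0.025 0 0 0 0 0 0;0.025 0 0 0 0 0 0;0.025 0 0 0 0 0 0;0.025 0 0 0 0 0 0;0.025 0 0 0 0 0 0;0.025 0 0 0 0 0 0", grip_force=12)

```text
t: 12.6
eef_pos: [520.0, 425.2, 22.6]
orientation: [0.707, 0.707, -0.0, 0.0]
wrist_force: [0.5, -0.5, 0.3]
grip_width: 0.404
grip_force: 12.0
```

Emit:
step_arm(targets="0.025 0 0 -0.03 0 0 0;0.025 0 0 -0.04 0 0 0;0.025 0 0 -0.04 0 0 0;0.025 -0.03 -0.006 0 0 0 0;0.025 -0.05 -0.009 0 0 0 0;0.025 -0.05 -0.009 0 0 0 0;0.025 -0.05 -0.009 0 0 0 0;0.025 -0.05 -0.009 0 0 0 0;0.025 -0.05 -0.009 0 0 0 0;0.025 -0.033 -0.005 0 0 0 0;0.025 -0.02 -0.0035 0 0 0 0;0.025 0 0 0 0 0 0;0.025 0 0 0 0 0 0")

```text
t: 14.22
eef_pos: [461.0, 93.6, 132.7]
orientation: [0.706, 0.708, 0.0, -0.0]
wrist_force: [-0.1, -0.2, -0.6]
grip_width: 0.406
grip_force: 12.0
```

```bash
python3 - <<'E'
from h import *
o=save('wrist','w5');print(o['eef_pos'],o['qpos'].round(2),o['wrist_force'])
im=cv2.imread('pics/w5.png');im=cv2.resize(im,(800,600),interpolation=cv2.INTER_CUBIC)
a=np.linspace(0,2*np.pi,73)
p=pix('w5',np.c_[461+25*np.cos(a),91.5+25*np.sin(a),0*a+16])*1.5625
cv2.polylines(im,[p.astype(np.int32)],True,(0,255,0),1)
cv2.imwrite('pics/w5v.png',im[150:500,200:650])
E
```

```text
[461.03666222  93.64912744 132.66063728] [-0.8   0.29  0.6   2.09 -0.22  0.82 -0.07] [-0.13467934 -0.18682474 -0.57882001]
```

View pics/w5v.png

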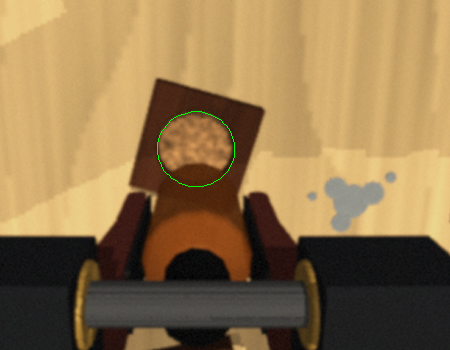

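The rim prediction matches the oil recess. Lowering.

Emit:
step_arm(targets="0.025 -0.001 0 0.03 0 0 0;0.025 0 0 0.035 0 0 0;0.025 0 0 0.023 0 0 0;0.025 0 0 0.01 0 0 0;0.025 0 0 0.003 0 0 0;0.025 0 0 0 0 0 0;0.025 0 0 0.001 0 0 0;0.025 0 0 0.001 0 0 0;0.025 0 0 0.001 0 0 0;0.025 0 0 0 0 0 0")

```text
t: 15.52
eef_pos: [460.6, 91.2, 28.7]
orientation: [0.707, 0.707, 0.0, -0.0]
wrist_force: [-0.2, 0.5, -0.6]
grip_width: 0.405
grip_force: 12.0
```

Emit:
step_arm(targets="0.025 0 0 0.0005 0 0 0;0.025 0 0 0.0005 0 0 0;0.025 0 0 0 0 0 0")

```text
t: 15.9
eef_pos: [460.7, 91.3, 28.4]
orientation: [0.707, 0.707, 0.0, -0.0]
wrist_force: [-2.8, -0.0, 12.3]
grip_width: 0.404
grip_force: 12.0
```

Emit:
step_arm(targets="0.0878 0 0 0 0 0 0;0.0878 0 0 0 0 0 0;0.0878 0 0 0 0 0 0;0.0878 0 0 -0.04 0 0 0;0.0878 0 0 -0.05 0 0 0;0.0878 0 0 -0.05 0 0 0;0.0878 -0.03 0 -0.012 0 0 0;0.0878 -0.05 -0.01 0 0 0 0;0.0878 -0.05 -0.012 0 0 0 0;0.0878 -0.05 -0.014 0 0 0 0;0.0878 -0.05 -0.014 0 0 0 0;0.0878 -0.05 -0.014 0 0 0 0;0.0878 -0.05 -0.014 0 0 0 0;0.0878 -0.05 -0.014 0 0 0 0;0.0878 -0.05 -0.014 0 0 0 0;0.0878 -0.01 0 0 0 0 0;0.0878 0 0 0 0 0 0")

```text
t: 18.02
eef_pos: [354.7, -348.8, 179.3]
orientation: [0.707, 0.707, -0.0, -0.0]
wrist_force: [1.2, -0.0, 0.1]
grip_width: 1.002
grip_force: 0.0
```

```bash
python3 - <<'E'
from h import *
o=save('wrist','w6');print(o['eef_pos'],o['qpos'].round(2),o['wrist_force'])
cv2.imwrite('pics/w6v.png',cv2.resize(cv2.imread('pics/w6.png'),(800,600),interpolation=cv2.INTER_CUBIC))
E
```

```text
[ 354.66501939 -348.84155661  179.33492993] [-0.03  0.31  0.87  1.99 -0.29  0.97  0.99] [ 1.18484222 -0.03302855  0.09149428]
```

View pics/w6v.png

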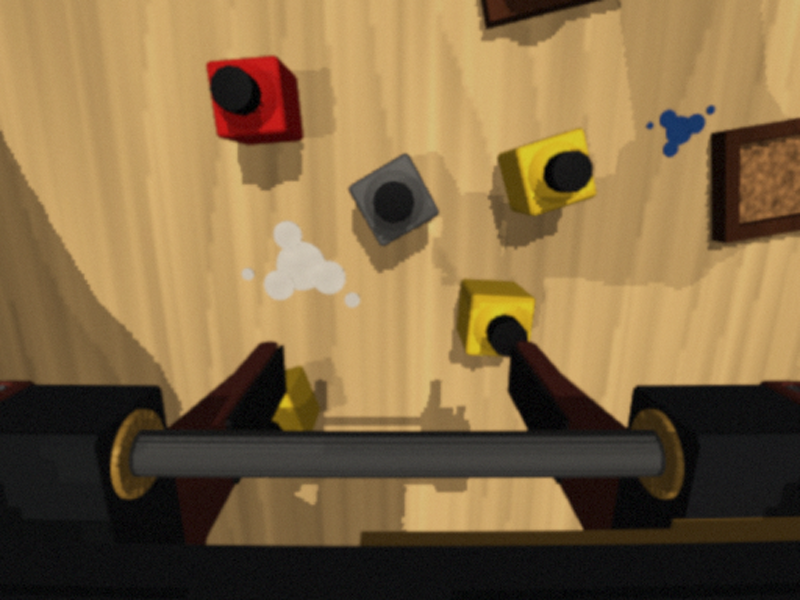

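The grey bottle's shoulder corners are (349,190), (405,153), (438,213), (387,244), with the cap at (392,202). Yellow neighbours are at (550,170) and (497,320), red at (255,100). The near edge of the ink holder is (712,135) to (713,241).

```bash
python3 - <<'E'
from h import *
def w(u,v,z,n='w6'): return world(n,u/1.5625,v/1.5625,z)
P=np.array([w(*p,55) for p in[(349,190),(405,153),(438,213),(387,244)]]);D=np.diff(P,axis=0)
print(P[:,:2],P.mean(0),np.linalg.norm(D,axis=1),np.degrees(np.arctan2(D[:,1],D[:,0])),'cap',w(392,202,80))
print('yel',w(497,320,55),w(548,172,55),'red',w(255,100,55))
print('inkH',w(712,135,16),w(713,241,16),'w2',w(505,76,16,'w2'),w(624,50,16,'w2'))
print('tin',[pix for pix in [w(1,1,0)]][:0])
E
```

```text
[[ 325.  -282. ]
 [ 359.9 -259.9]
 [ 381.  -296.1]
 [ 348.6 -315.8]] [ 353.625 -288.45    55.   ] [41.30883683 41.90047732 37.9189926 ] [  32.34353759  -59.76324872 -148.69936579] cap [ 352.2 -288.4   80. ]
yel [ 422.4 -366.9   55. ] [ 448.7 -270.9   55. ] red [ 270.  -229.4   55. ]
inkH [ 574.9 -244.    16. ] [ 588.6 -318.    16. ] w2 [ 597.1 -321.9   16. ] [ 676.4 -304.7   16. ]
tin []
```

Emit:
step_arm(targets="0.066 0.03 -0.001 0 0 0 0;0.066 0.03 -0.001 0 0 0 0;0.066 0 0 0 0 0 -0.18;0.066 0 0 0 0 0 -0.185;0.066 0 0 0.02 0 0 -0.185;0.066 0 0 0.04 0 0 0;0.066 0 0 0.04 0 0 0;0.066 0 0 0 0 0 0")

```text
t: 19.08
eef_pos: [351.7, -286.2, 77.9]
orientation: [0.487, 0.873, 0.0, -0.003]
wrist_force: [-0.3, -0.2, -0.4]
grip_width: 0.75
grip_force: 0.0
```

```bash
python3 - <<'E'
from h import *
o=save('wrist','w7');print(o['eef_pos'],R.from_quat(o['orientation']).as_matrix().round(3).tolist())
cv2.imwrite('pics/w7v.png',cv2.resize(cv2.imread('pics/w7.png'),(640,480)))
E
```

```text
[ 351.69338425 -286.20807385   77.90100307] [[-0.525, 0.851, -0.005], [0.851, 0.525, 0.003], [0.005, -0.003, -1.0]]
```

View pics/w7v.png

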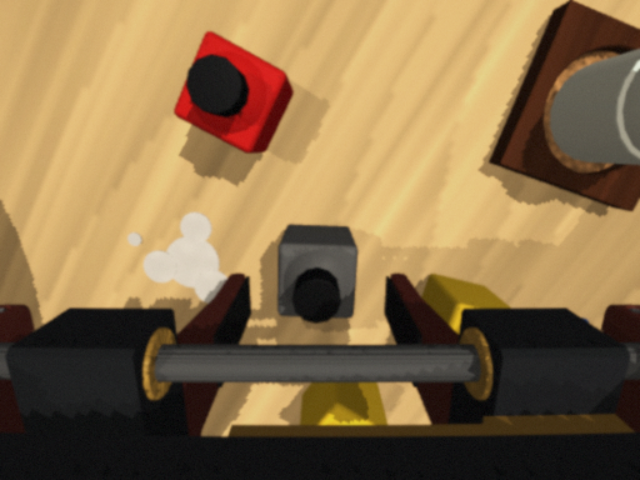

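The grey bottle sits square and centred between the fingers, and the neighbours are clear. The jar is also visible, seated in its holder. Closing on the bottle.

Emit:
step_arm(targets="0.066 -0.002 0 0.025 0 0 0;0.066 0 0 0.025 0 0 0;0.066 0 0 0.005 0 0 0;0.066 0 0 0 0 0 0;0.035 0 0 0 0 0 0;0.035 0 0 0 0 0 0;0.035 0 0 0 0 0 0;0.035 0 0 0 0 0 0;0.035 0 0 0 0 0 0", grip_force=15)

```text
t: 20.25
eef_pos: [354.2, -290.7, 25.2]
orientation: [0.488, 0.873, 0.0, 0.0]
wrist_force: [-0.8, 0.9, 8.3]
grip_width: 0.504
grip_force: 14.8
```

Emit:
step_arm(targets="0.035 0 0 -0.03 0 0 0;0.035 0 0 -0.04 0 0 0.18;0.035 0 0 -0.04 0 0 0.172;0.035 0 0 0 0 0 0;0.035 -0.004 0.03 0 0 0 0;0.035 -0.007 0.05 0 0 0 0;0.035 -0.007 0.05 0 0 0 0;0.035 -0.007 0.05 0 0 0 0;0.035 -0.007 0.05 0 0 0 0;0.035 -0.007 0.03 0 0 0 0;0.035 -0.001 0.012 0 0 0 0;0.035 0 0 0 0 0 0;0.035 0 0 0 0 0 0")

```text
t: 21.88
eef_pos: [626.8, -276.7, 134.3]
orientation: [0.634, 0.773, -0.0, -0.001]
wrist_force: [-0.7, -1.3, -0.9]
grip_width: 0.505
grip_force: 14.8
```

```bash
python3 - <<'E'
from h import *
o=save('wrist','w8');M=R.from_quat(o['orientation']).as_matrix();print(o['eef_pos'],M.round(3).tolist())
im=cv2.imread('pics/w8.png');im=cv2.resize(im,(800,600),interpolation=cv2.INTER_CUBIC)
c,s=np.cos(np.radians(11.5)),np.sin(np.radians(11.5))
for h in(29,40):
    q=[[628.2+c*a-s*b,-274+s*a+c*b,16] for a,b in[(h,h),(-h,h),(-h,-h),(h,-h)]]
    cv2.polylines(im,[(pix('w8',q)*1.5625).astype(np.int32)],True,(0,255,0),1)
cv2.imwrite('pics/w8v.png',im[120:520,150:700])
E
```

```text
[ 626.76814381 -276.71099393  134.30975621] [[-0.196, 0.981, -0.001], [0.981, 0.196, 0.0], [0.001, -0.001, -1.0]]
```

View pics/w8v.png

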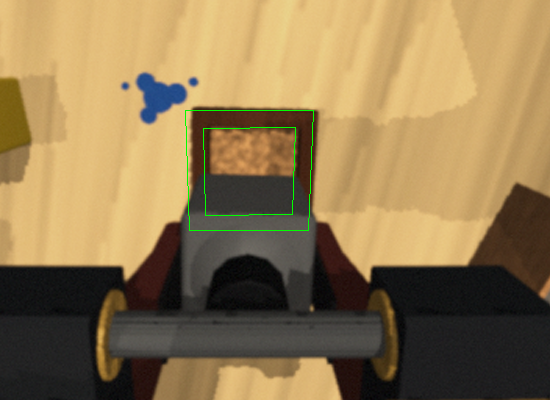

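The holder shows about 2 mm to the right of and 1.5 mm above the predicted outline, and its yaw matches. I'll shift by that and lower.

Emit:
step_arm(targets="0.035 0.0015 0.004 0.01 0 0 0;0.035 0 0 0.03 0 0 0;0.035 0 0 0.033 0 0 0;0.035 0 0 0.02 0 0 0;0.035 0 0 0.006 0 0 0;0.035 0 0 0 0 0 0;0.035 0 0 0.001 0 0 0;0.035 0 0 0.001 0 0 0;0.035 0 0 0 0 0 0")

```text
t: 23.05
eef_pos: [632.3, -273.9, 34.1]
orientation: [0.634, 0.774, 0.0, 0.0]
wrist_force: [0.2, -0.0, -1.2]
grip_width: 0.507
grip_force: 14.8
```

Emit:
step_arm(targets="0.035 0 -0.001 0.001 0 0 0;0.035 0 0 0.001 0 0 0;0.035 0 0 0.0005 0 0 0;0.035 0 0 0 0 0 0")

```text
t: 23.55
eef_pos: [631.0, -274.0, 31.3]
orientation: [0.634, 0.774, 0.0, -0.0]
wrist_force: [-1.2, -0.2, 1.9]
grip_width: 0.506
grip_force: 14.8
```

Emit:
step_arm(targets="0.035 0 0 0.0005 0 0 0;0.035 0 0 0 0 0 0")

```text
t: 23.8
eef_pos: [631.0, -274.1, 31.3]
orientation: [0.634, 0.774, 0.0, -0.0]
wrist_force: [-3.1, 1.9, 6.3]
grip_width: 0.502
grip_force: 14.9
```

Emit:
step_arm(targets="0.0878 0 0 0 0 0 0;0.0878 0 0 0 0 0 0;0.0878 0 0 0 0 0 0;0.07 0 0 -0.04 0 0 0;0.07 0 0 -0.05 0 0 0;0.07 0 0 -0.05 0 0 0;0.07 0.026 0.02 -0.01 0 0 0;0.07 0.04 0.03 0 0 0 0;0.07 0.04 0.03 0 0 0 0;0.07 0.01 0.008 0 0 0 0;0.07 0 0 0 0 0 -0.16;0.07 0 0 0 0 0 -0.16;0.07 0 0 0 0 0 0;0.07 0 0 0 0 0 0")

```text
t: 25.55
eef_pos: [694.2, -143.8, 180.7]
orientation: [0.504, 0.864, -0.0, -0.0]
wrist_force: [-0.4, -0.1, 0.2]
grip_width: 0.798
grip_force: 0.0
```

```bash
python3 - <<'E'
from h import *
o=save('wrist','w9');M=R.from_quat(o['orientation']).as_matrix();print(o['eef_pos'],M.round(3).tolist())
cv2.imwrite('pics/w9v.png',cv2.resize(cv2.imread('pics/w9.png'),(800,600),interpolation=cv2.INTER_CUBIC))
E
```

```text
[ 694.20336226 -143.75346083  180.65157429] [[-0.492, 0.871, -0.0], [0.871, 0.492, -0.0], [-0.0, -0.0, -1.0]]
```

View pics/w9v.png

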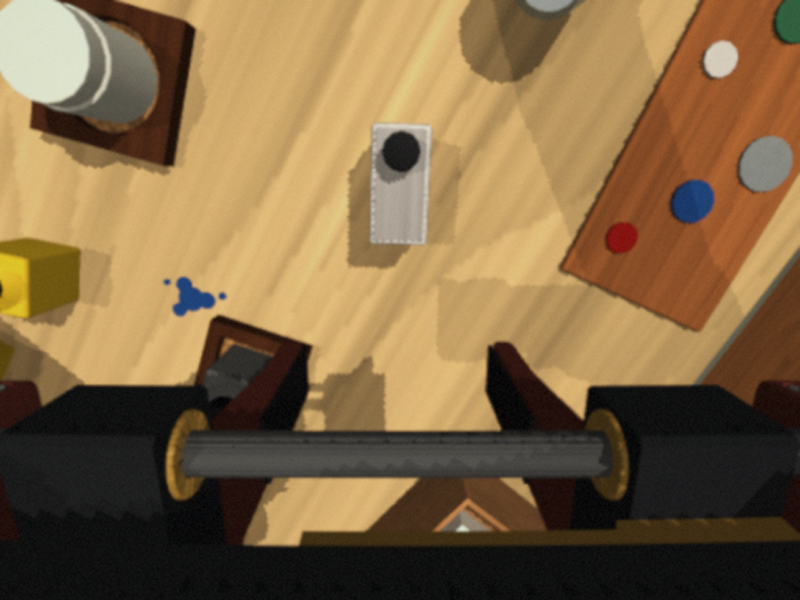

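The tin's top corners are (372,124), (431,125), (427,244), (371,242), nearly square to the tool.

```bash
python3 - <<'E'
from h import *
o=env.observe();M=R.from_quat(o['orientation']).as_matrix()
P=np.array([world('w9',u/1.5625,v/1.5625,62) for u,v in[(372,124),(431,125),(427,244),(371,242)]])
D=np.diff(P,axis=0);c=P.mean(0);print(P[:,:2],c,np.linalg.norm(D,axis=1),np.degrees(np.arctan2(D[:,1],D[:,0])))
print('tool delta',(M.T@(c-o['eef_pos'])).round(1),'yaw',np.degrees(np.arctan2(M[1,1],M[0,1])))
E
```

```text
[[ 630.3  -59.5]
 [ 661.   -42.8]
 [ 694.7 -104.8]
 [ 663.4 -121.1]] [662.35 -82.05  62.  ] [34.94824745 70.5669186  35.28994191] [  28.54503862  -61.47377971 -152.49099731]
tool delta [ 69.3   2.5 118.6] yaw 29.498110043853842
```

Emit:
step_arm(targets="0.07 0.03 0.0025 0 0 0 0.02;0.07 0.039 0 0 0 0 0;0.07 0 0 0.03 0 0 0;0.07 0 0 0.05 0 0 0;0.07 0 0 0.045 0 0 0;0.07 0 0 0.028 0 0 0;0.07 0 0 0.003 0 0 0;0.07 0 0 0 0 0 0;0.07 0 0 0 0 0 0;0.028 0 0 0 0 0 0;0.028 0 0 0 0 0 0;0.028 0 0 0 0 0 0;0.028 0 0 0 0 0 0;0.028 0 0 0 0 0 0", grip_force=18)

```text
t: 27.35
eef_pos: [662.9, -81.7, 24.7]
orientation: [0.511, 0.86, -0.0, -0.0]
wrist_force: [-1.7, -1.4, 2.0]
grip_width: 0.407
grip_force: 18.0
```

Emit:
step_arm(targets="0.028 0 0 -0.03 0 0 0;0.028 0 0 -0.04 0 0 0;0.028 0 0 -0.04 0 0 0.176;0.028 0 0 0 0 0 0;0.028 0.03 -0.011 0 0 0 0;0.028 0.05 -0.017 0 0 0 0;0.028 0.05 -0.017 0 0 0 0;0.028 0.05 -0.017 0 0 0 0;0.028 0.05 -0.017 0 0 0 0;0.028 0.05 -0.017 0 0 0 0;0.028 0.05 -0.017 0 0 0 0;0.028 0.05 -0.017 0 0 0 0;0.028 0.02 -0.009 0 0 0 0;0.028 0 0 0 0 0 0;0.028 0 0 0 0 0 0")

```text
t: 29.22
eef_pos: [404.8, 253.0, 134.2]
orientation: [0.584, 0.812, -0.0, 0.0]
wrist_force: [1.1, 0.0, -2.0]
grip_width: 0.41
grip_force: 18.0
```

```bash
python3 - <<'E'
from h import *
o=save('wrist','w10');M=R.from_quat(o['orientation']).as_matrix();print(o['eef_pos'],M.round(3).tolist())
cv2.imwrite('pics/w10v.png',cv2.resize(cv2.imread('pics/w10.png'),(800,600),interpolation=cv2.INTER_CUBIC))
E
```

```text
[404.83327778 253.0105409  134.23547945] [[-0.317, 0.948, 0.0], [0.948, 0.317, -0.001], [-0.001, -0.0, -1.0]]
```

View pics/w10v.png

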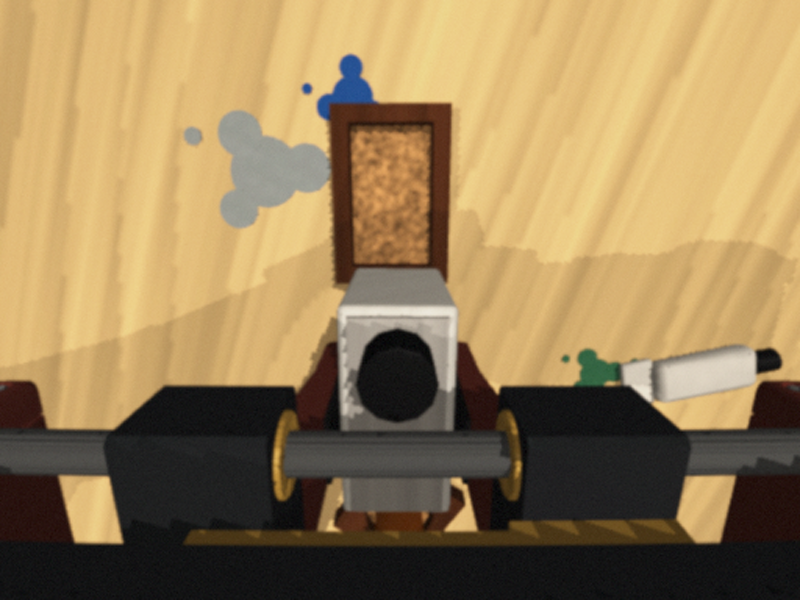

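The tin holder is fully in view, with top corners (330,104), (451,103), (448,283), (335,281). The tin hangs straight.

```bash
python3 - <<'E'
from h import *
o=env.observe();M=R.from_quat(o['orientation']).as_matrix()
P=np.array([world('w10',u/1.5625,v/1.5625,16) for u,v in[(330,104),(451,103),(448,283),(335,281)]])
D=np.diff(P,axis=0);c=P.mean(0);print(c,np.linalg.norm(D,axis=1),np.degrees(np.arctan2(D[:,1],D[:,0])),'tool delta',(M.T@(c-o['eef_pos'])).round(1))
print((M.T@(np.array([world('w10',393/1.5625,195/1.5625,14)])-o['eef_pos'])[0]).round(1))
E
```

```text
[382.025 311.4    16.   ] [ 70.74326823 107.75087007  72.80357134] [  18.97280132  -70.70744433 -162.41123487] tool delta [ 63.   -3.4 118.3]
[ 64.1  -2.2 120.3]
```

Emit:
step_arm(targets="0.028 0.03 -0.0015 0 0 0 0;0.028 0.033 -0.0015 0 0 0 0;0.028 0 0 0.01 0 0 0;0.028 0 0 0.03 0 0 0;0.028 0 0 0.033 0 0 0;0.028 0 0 0.02 0 0 0;0.028 0 0 0.006 0 0 0;0.028 0 0 0 0 0 0;0.028 0 0 0.001 0 0 0;0.028 0 0 0.001 0 0 0;0.028 0 0 0 0 0 0")

```text
t: 30.65
eef_pos: [381.8, 313.0, 34.0]
orientation: [0.584, 0.812, 0.0, -0.0]
wrist_force: [0.5, 0.2, -2.4]
grip_width: 0.411
grip_force: 18.0
```

Emit:
step_arm(targets="0.028 0 0 0.001 0 0 0;0.028 0 0 0.0005 0 0 0;0.028 0 0 0.0005 0 0 0;0.028 0 0 0 0 0 0")

```text
t: 31.15
eef_pos: [381.7, 312.6, 31.6]
orientation: [0.584, 0.811, -0.0, 0.0]
wrist_force: [0.1, -0.2, -1.1]
grip_width: 0.409
grip_force: 18.0
```

Emit:
step_arm(targets="0.028 0 0 0.0005 0 0 0;0.028 0 0 0.0005 0 0 0;0.028 0 0 0 0 0 0")

```text
t: 31.52
eef_pos: [381.8, 312.7, 30.6]
orientation: [0.584, 0.811, 0.0, 0.0]
wrist_force: [-0.1, -0.7, -1.0]
grip_width: 0.412
grip_force: 18.0
```

Emit:
step_arm(targets="0.028 0 0 0.0005 0 0 0;0.028 0 0 0.0005 0 0 0;0.028 0 0 0 0 0 0")

```text
t: 31.9
eef_pos: [381.8, 312.7, 30.6]
orientation: [0.585, 0.811, 0.0, -0.001]
wrist_force: [-5.0, -3.0, 15.2]
grip_width: 0.411
grip_force: 18.0
```

The tin is seated. I'll release it, retreat, and check everything.

Emit:
step_arm(targets="0.07 0 0 0 0 0 0;0.07 0 0 0 0 0 0;0.07 0 0 0 0 0 0;0.07 0 0 -0.04 0 0 0;0.07 0 0 -0.05 0 0 0;0.07 0 0 -0.05 0 0 0;0.07 0 0 -0.05 0 0 0;0.07 0.04 0 0 0 0 0;0.07 0.05 0 0 0 0 0;0.07 0.05 0 0 0 0 0;0.07 0 0 0 0 0 0")

```text
t: 33.28
eef_pos: [334.8, 449.1, 218.8]
orientation: [0.582, 0.813, -0.0, 0.0]
wrist_force: [-0.7, -0.7, 0.8]
grip_width: 0.797
grip_force: 0.0
```

```bash
python3 - <<'E'
from h import *
save('scene','s9');o=save('top','t9');print(o['eef_pos'],o['wrist_force'])
a=cv2.imread('pics/s9.png')[80:310,90:430];b=cv2.imread('pics/t9.png')[120:280,130:430]
a=cv2.resize(a,(560,379),interpolation=cv2.INTER_CUBIC);b=cv2.resize(b,(560,299)[::1],interpolation=cv2.INTER_CUBIC)
im=np.vstack([a,b]);cv2.imwrite('pics/fin.png',cv2.resize(im,(495,600),interpolation=cv2.INTER_AREA))
E
```

```text
[336.38948358 446.57671343 218.95005246] [-0.55183888 -1.15856851 -0.38622329]
```

View pics/fin.png

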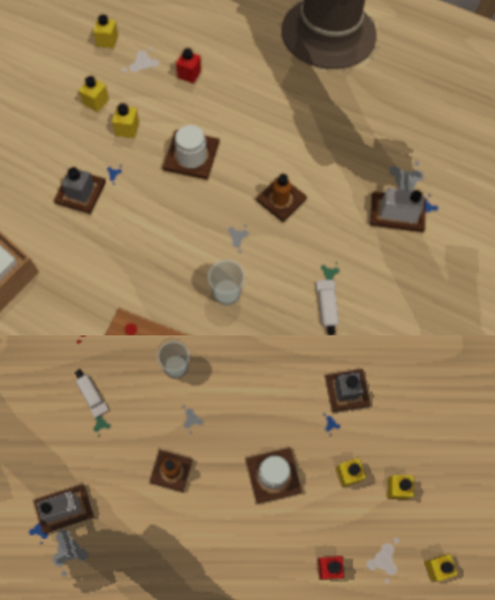

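All four containers stand upright in their own holders. The water glass, paint tube and look-alikes have not moved.

```bash
python3 -c "
from cell import env
print(env.finish_job())"
```

```text
the job is handed in; nothing more can be done
None
```

The jar, amber bottle, grey bottle and tin were set, in that order, upright in their matching holders, the glass and paint tube were left in place, and the job was handed in at about 33 s; no verdict came back.

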